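Clear and load the round carving nest

TASK

A broken offcut is lying in the round recess of the holding board: take it out and send it down the sheet-metal chute into the wooden bin. Then slide the round stone blank along the board, without lifting it off, until it drops into the round recess and sits flat on its bottom. Leave the owl and the hammer where they are.

Things in the scene. Friction and masses are not known exactly. Their poses are not given: they have to be found in the camera images.
- board: Fixed wooden holding board on the bench, 180 x 500 mm, long along its own y. A 10 mm thick underlay carries three blocks in a row along y, each 160 x 160 mm, whose tops are flush with one another 40 mm above the bench: plain deck in the middle, a nest block at each end (centres 160 mm from the middle along +y and -y). Origin at the middle of its underside, on the bench.
- round_nest: The fixed end block with the round recess, 160 x 160 x 30 mm, at either end of the board, with the board's heading. Origin at the middle of its underside, 10 mm above the bench. The recess is in its middle: 110 mm across, 14 mm deep, with a 2 mm chamfer round the mouth.
- round_seat (a point): Centre of the bottom of the round recess: 14 mm below the deck top, 26 mm above the bench; z up, x and y as the board.
- square_nest: The other end block, same size, with a square recess 80 x 80 mm, 14 mm deep, in its middle; the round blank does not fit it. Origin at the middle of its underside.
- blank: The loose round stone blank, a pinkish soapstone disc 104 mm across and 32 mm thick, about 0.75 kg, lying flat on the middle deck. Origin at the centre of its underside; z is its axis. It slides on the wood under a push of 4 to 10 N.
- offcut: The loose broken piece of pinkish soapstone lying in the round recess: a chunky block 70 mm along its x, 45 mm along its y (the flat sides to grip), 55 mm high, about 0.45 kg, with rough ends and top; it stands 41 mm above the deck. Origin at the centre of its underside.
- chute: Fixed galvanized sheet chute, 300 mm wide (y) and 170 mm long, falling at 50 degrees towards +x from the bench's far edge into an open wooden bin. Origin: middle of its upper edge, at bench height. The bin is 380 (x) by 420 mm (y) inside, its middle 280 mm beyond the origin in +x, its floor 150 mm and rim 30 mm below the bench top. A stone let go over the sheet slides into the bin.
- chute_mouth (a point): Point on the chute's sheet 45 mm beyond the bench's edge and 55 mm below bench height, in the middle of its width: let the offcut go above this point.
- owl: Bystander: half-roughed soapstone owl, 85 mm square at the foot, about 165 mm tall, standing on the bench beside the +y end of the board. Origin at the centre of its foot.
- hammer: Bystander: rusty club hammer lying on the bench beside the -y end of the board, about 250 mm long, 100 mm across the head, 46 mm high. Origin on the bench under the handle, 100 mm from the head's centre.
Not all that is in view belongs to the job. Of the things that look like the offcut, the largest one is meant.

How it is judged:
By the outcome, as a careful person would: the job done as asked, in the order asked, and still so for the second after the job is handed in, with the robot touching nothing.
It also fails if it takes over 51 s, if anything falls off the work surface, if the arm or the gripper's body presses on something with over 40 N, if the wrist force passes 120 N, or if a joint passes its speed limit or range.

ROBOT

A 6-joint arm with a two-finger parallel gripper is mounted at the origin on the work surface. World frame = base frame: x ahead of the robot, y to its left, z up, the work surface at z = 0. Lengths are in mm, angles in rad, forces in N, time in s.
With the tool pointing down it reaches from about 400 to 925 mm from the base axis. Payload 3.4 kg.
Tool frame: the origin (TCP) lies midway between the tips of the shut fingers; the grasp point (between the pads) lies 19 mm behind it (env.pinch_z is the z of the grasp point in the tool frame, in mm); z points along the fingers, y is the direction in which the jaws open and shut (so a half turn about z gives the same grasp; the last joint's range is limited). The gripper opens to 85 mm and grips with 20 to 120 N. Pads are 22 mm wide; open, the fingers measure 114 mm over their backs; the gripper's body (76 mm by 85 mm) begins 54 mm behind the grasp point. The pads swing forward as they close: fully open they stand 13 mm farther back than shut.
Start: joints at [1.246, 0.307, 1.506, -0, 1.328, -0.073], TCP at [143.283, 556.867, 231.305] pointing down, gripper open.
Joint ranges: [-3.12, 3.12], [-1.05, 2.28], [0.14, 2.33], [-1.42, 4.57], [0.1, 2.73], [-2.68, 2.68]. Speed limits (rad/s): [2.57, 2.57, 3.14, 3.14, 3.14, 3.14].

INTERFACE

Orientations are given as a unit quaternion [w, x, y, z].
In Python, from rig import env gives the robot as it stands. The module is installed in compiled form; this text tells all that it offers.
- The arm moves only by the shell command python3 -m handwheel 'ROWS' [FORCE]. ROWS is JSON, a list of rows, each an object with "offset": the shift along the tool's x, y, z in mm, a list of three; "spin": the turn about the tool's z in degrees; "fingers": the finger opening in mm, from 0 to 85.4. A call has 1 to 12 rows; each row shifts and turns the commanded pose from where the row before left it, along the tool's axes as they then stand; what a row does not reach is not made up. A row lasts 1/10 s, in which the tool goes at most 50 mm and 8.59 degrees, less where a joint would pass 70% of its speed; a pose out of reach is approached as far as the arm can. A call is refused whole if a number of a shift passes 50 or a number of a turn 8.59, either way. A call with a gripper value outside its range is refused whole. The fingers move at their own pace and stop on an object; FORCE is the grip in N (left out, the last holds). Time passes only in rows, so rows that do not move let the fingers close. It gives the time, the measured TCP pose, the force and the opening at its end, in the units of the state.
- env.get_obs(): the state, without advancing time (a new reading comes with each control period).
- env.get_image(name): name is "scene" or "top" or "wrist"; returns a dict with "image" (420x560x3 uint8, red, green, blue), "range_z" (420x560 float32, mm along the optical axis (not along the pixel's ray), 0 where there is no reading), "K" (3x3 intrinsics, pixels), "k1" (the pictures are not rectified: a ray, as slopes to the right and down, at radius r is drawn at 1 + k1 r^2 times it, then the intrinsics apply), "xyz" and "rotation" of the camera in the world. Camera axes: x right, y down, z forward; pixel columns grow to the right and rows downward; lengths in mm; the calibration is good to about 2 mm. A picture is of the moment at which its call begins.
- env.hand_in(): hands the job in, once; it reports no verdict.
The state is a dict: "time_s": time; "joint_pos": joint angles; "joint_vel": joint speeds; "joint_efforts": joint torques, N m; "tool_pos": TCP position; "eef_rot": TCP orientation; "force": force on the tool from outside, world axes, zero at the start; "wrist_torque": the same for the moment, N m; "width": finger opening in mm.
Only numpy, scipy, OpenCV 4.12 (cv2) and the standard library are available. Lean on these libraries where they do the work, as an engineer would, in place of code of your own. Each camera call takes 0.05 s, during which the arm holds its last target. There are 200 camera calls.

## Working session

There is one attempt and no reset: what is moved stays moved. The work goes in short steps, Python scripts to look and compute and a shell command to move; the robot and the scene stay as the last step left them, time stands still between calls to the robot, and variables do not carry over. Pictures are saved under pics/ and viewed, about 8 in all and at most 12, crops included, and the job is handed in when it is done.

```bash
mkdir -p pics; cat > h.py <<'E'
import numpy as np, cv2
from rig import env
from scipy.spatial.transform import Rotation as R
def cam(n,f=None):
    d=env.get_image(n)
    if f: cv2.imwrite('pics/'+f,cv2.cvtColor(d['image'],cv2.COLOR_RGB2BGR)); np.savez('pics/'+f[:-4],**d)
    return d
def rot(d):
    r=np.array(d['rotation']); return r if r.shape==(3,3) else R.from_quat(np.roll(r,-1)).as_matrix()
def rays(d,uv):
    uv=np.asarray(uv,float).reshape(-1,2);K=np.array(d['K'])
    n=cv2.undistortPoints(uv.reshape(-1,1,2),K,np.array([float(d['k1']),0,0,0])).reshape(-1,2)
    return np.c_[n,np.ones(len(n))]
def plane(d,uv,z):
    r=rays(d,uv)@rot(d).T; c=np.array(d['xyz']); return c+r*((z-c[2])/r[:,2])[:,None]
def cloud(d):
    v,u=np.mgrid[0:420,0:560]; r=rays(d,np.c_[u.ravel(),v.ravel()])
    return ((r*np.array(d['range_z']).reshape(-1,1))@rot(d).T+np.array(d['xyz'])).reshape(420,560,3)
def tool():
    o=env.get_obs(); return np.array(o['tool_pos']),R.from_quat(np.roll(o['eef_rot'],-1)).as_matrix(),o
E
python3 - <<'E'
from h import *
a=cam('top','top0.png');b=cam('scene','scene0.png')
cv2.imwrite('pics/both0.png',cv2.resize(np.hstack([cv2.imread('pics/top0.png'),cv2.imread('pics/scene0.png')]),(800,300)))
p,T,o=tool();print(p,T,o['force'],env.pinch_z,o['time_s']);print(a['xyz'],rot(a))
E
```

```text
[143.07763994 556.26382282 230.46458157] [[-9.68464052e-01  2.49152585e-01 -6.08341484e-04]
 [ 2.49153284e-01  9.68462441e-01 -1.77264922e-03]
 [ 1.47495742e-04 -1.86831733e-03 -9.99998244e-01]] [ 0.0612595  -0.03625557  0.01587527] -18.700000000000003 0.1
[ 438.94971056   14.23084308 1520.55875905] [[ 0.02475169 -0.99869712  0.04462538]
 [-0.99968528 -0.02454433  0.0051887 ]
 [-0.00408664 -0.04473977 -0.99899032]]
```

View pics/top0.png

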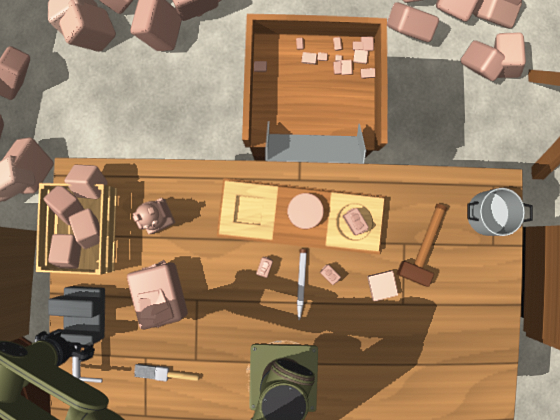

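View pics/scene0.png

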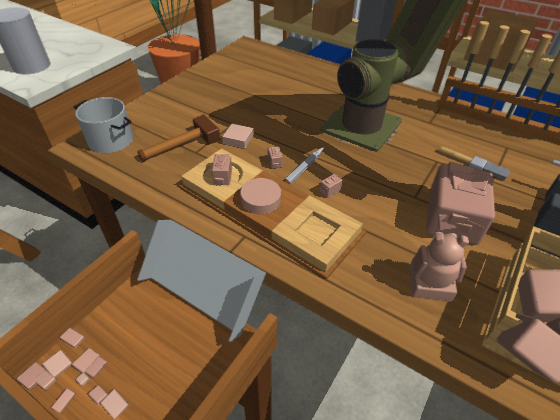

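Top view: the round recess with the offcut is at (355,221), the blank at (307,210), the square nest at (249,210) and the chute's upper edge near y=160. The owl is at (153,215) and the hammer at (425,250).

```bash
python3 - <<'E'
from h import *
d=dict(np.load('pics/top0.npz')); P=cloud(d); Z=P[...,2]
print('bench z',np.median(Z[330:350,350:400]))
m=np.zeros(Z.shape,bool);m[175:258,215:392]=1
def rect(mask,name):
    mask=cv2.morphologyEx(mask.astype(np.uint8),cv2.MORPH_OPEN,np.ones((3,3)))
    n,l,s,_=cv2.connectedComponentsWithStats(mask); k=1+np.argmax(s[1:,4]); q=P[l==k]
    r=cv2.minAreaRect(q[:,:2].astype(np.float32)); print(name,s[k],r,'med',np.median(q,0)); return q
rect(m&(Z>32)&(Z<50)|m&(Z>50),'board')
x=m.copy();x[:,:325]=0; rect(x&(Z>58),'offcut')
x=m.copy();x[:,325:]=0; q=rect(x&(Z>58),'blank');print(cv2.minEnclosingCircle(q[:,:2].astype(np.float32)),q.mean(0))
# recess floor
x=m.copy();x[:,:325]=0;q=rect(x&(Z<33)&(Z>18),'rec')
print(cv2.minEnclosingCircle(q[:,:2].astype(np.float32)))
x=m.copy();x[:,325:]=0;rect(x&(Z<33)&(Z>18)&(np.arange(560)<290),'sq')
for u,v in [(270,165),(315,160),(360,165),(315,145),(270,150),(362,150)]: print(u,v,P[v,u])
E
cat > /dev/null
```

```text
bench z -0.1399922222344685
board [ 219  181  165   70 6736] ((498.9917297363281, -39.30653381347656), (480.5286865234375, 158.1064910888672), 85.05119323730469) med [498.83344062 -27.04999352  41.37283934]
offcut [344 209  24  26 383] ((450.0987243652344, -109.69143676757812), (72.06556701660156, 238.1820831298828), 21.974903106689453) med [ 484.8121194  -195.22066104   81.63663354]
blank [288 194  36  34 962] ((507.599609375, -33.58927917480469), (99.74433898925781, 134.347900390625), 18.548297882080078) med [511.81156596 -48.13752414  72.63384736]
((493.3386535644531, -35.193660736083984), 73.49119567871094) [511.84563229 -48.19665275  84.67875006]
rec [337 204  34  36 343] ((479.236328125, -189.6026611328125), (106.33405303955078, 84.138427734375), 35.41078186035156) med [ 467.81073519 -177.50136839   26.50686011]
((485.4654541015625, -199.0496063232422), 53.629486083984375)
sq [234 196  29  28 622] ((512.5868530273438, 121.00447082519531), (78.69219207763672, 77.15216827392578), 84.22455596923828) med [512.22454812 122.48668952  27.17804602]
270 165 [653.44562718  59.94104089   2.41513151]
315 160 [674.53863117 -78.79884315 -11.56899025]
360 165 [ 660.70075826 -217.12771097    2.72822031]
315 145 [734.75542006 -82.16900674 -82.51925692]
270 150 [708.96567372  62.78709359 -49.60253877]
362 150 [ 709.81928489 -224.72717272   -9.61342856]
```

```bash
python3 - <<'E'
import cv2
a=cv2.imread('pics/top0.png')[125:265,210:395]
cv2.imwrite('pics/c1.png',cv2.resize(a,None,fx=4,fy=4,interpolation=cv2.INTER_CUBIC))
E
```

```text
(no output)
```

View pics/c1.png

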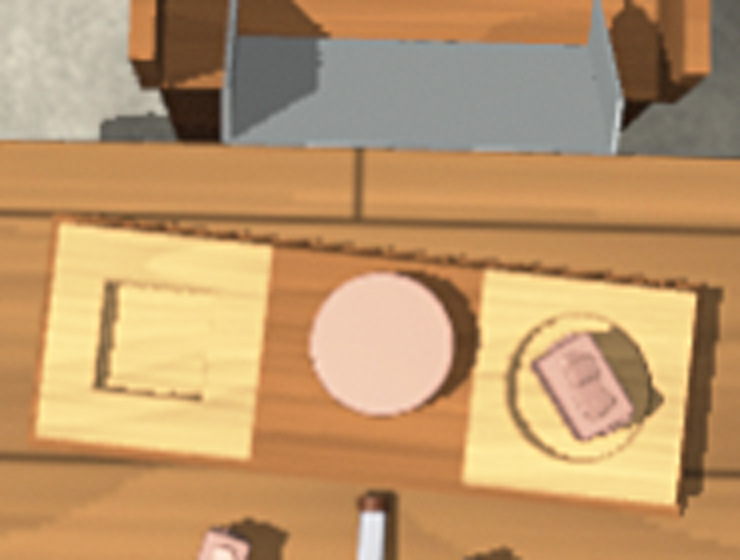

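```bash
python3 - <<'E'
from h import *
d=dict(np.load('pics/top0.npz')); P=cloud(d); Z=P[...,2]; im=d['image']
f=lambda l:np.array(l)/4+[209.6,124.6]
q=plane(d,f([(532,365),(588,333),(635,405),(582,440)]),81); print('offcut corners',q[:,:2].round(1))
hsv=cv2.cvtColor(im,cv2.COLOR_RGB2HSV); print('hsv',hsv[221,353],hsv[210,305],hsv[240,380],hsv[210,280])
def mk(lo,hi,box,z):
    m=np.zeros(Z.shape,np.uint8);u0,u1,v0,v1=box;m[v0:v1,u0:u1]=((Z>lo)&(Z<hi))[v0:v1,u0:u1]
    c=max(cv2.findContours(m,0,1)[0],key=cv2.contourArea); w=plane(d,c.reshape(-1,2),z)[:,:2].astype(np.float32)
    return w
w=mk(66,78,(280,330,185,235),72);print('blank',cv2.fitEllipse(w),cv2.minEnclosingCircle(w))
w=mk(70,92,(338,375,200,242),81);print('off',cv2.minAreaRect(w))
print('chute edge',plane(d,f([(222,143),(618,153)]),0),'recess', plane(d,f([(580,388)]),40))
print('board corners',plane(d,f([(52,222),(697,292),(680,507),(33,437)]),40))
print('owl',np.median(P[205:225,143:163].reshape(-1,3),0))
p,T,o=tool();print(p)
E
```

```text
offcut corners [[ 499.4 -156.7]
 [ 523.6 -197.1]
 [ 472.1 -232.4]
 [ 445.9 -194.2]]
hsv [  8  83 219] [ 11  67 241] [ 15 148 126] [ 13 153 193]
blank ((512.6286010742188, -48.931087493896484), (97.50267028808594, 100.5593032836914), 3.6240031719207764) ((511.3418273925781, -48.90968322753906), 51.589359283447266)
off ((484.4132080078125, -196.3603973388672), (73.08467102050781, 45.761268615722656), 32.92088317871094)
chute edge [[ 667.868322     75.48219778    0.        ]
 [ 668.17137098 -230.2185204     0.        ]] recess [[ 484.79542127 -197.86859834   40.        ]]
board corners [[ 599.42710933  199.68800465   40.        ]
 [ 558.89466107 -285.0236524    40.        ]
 [ 397.70071275 -274.91201789   40.        ]
 [ 438.23790761  209.01430637   40.        ]]
owl [487.63057968 380.85406407 143.53645789]
[143.07763994 556.26382282 230.46458157]
```

Offcut is at (484.5,-196), long axis about 33.5°. The recess is at (485,-199), the blank at (512,-49) and the chute mouth at about (713,-77). Starting the move.

```bash
python3 -m handwheel '[{"offset":[-36.6,-27.3,0]},{"offset":[-36.6,-27.3,0]},{"offset":[-36.6,-27.3,0]},{"offset":[-36.6,-27.3,0]},{"offset":[-36.6,-27.3,0]},{"offset":[-36.6,-27.3,0]},{"offset":[-36.6,-27.3,0]},{"offset":[-36.6,-27.3,0]},{"offset":[-36.6,-27.3,0]},{"offset":[-36.6,-27.3,0]},{"offset":[0,0,0],"fingers":85}]'
```

```text
invalid input
```

```bash
python3 -m handwheel '[{"offset":[-36.6,-27.3,0],"spin":0,"fingers":85},{"offset":[-36.6,-27.3,0],"spin":0,"fingers":85},{"offset":[-36.6,-27.3,0],"spin":0,"fingers":85},{"offset":[-36.6,-27.3,0],"spin":0,"fingers":85},{"offset":[-36.6,-27.3,0],"spin":0,"fingers":85},{"offset":[-36.6,-27.3,0],"spin":0,"fingers":85},{"offset":[-36.6,-27.3,0],"spin":0,"fingers":85},{"offset":[-36.6,-27.3,0],"spin":0,"fingers":85},{"offset":[-36.6,-27.3,0],"spin":0,"fingers":85},{"offset":[-36.6,-27.3,0],"spin":0,"fingers":85}]'
```

```text
time_s: 1.1
tool_pos: [430.3, 199.6, 231.2]
eef_rot: [-0.0, 0.126, 0.992, 0.0]
force: [-0.1, -1.0, -0.2]
width: 84.8
```

```bash
python3 -m handwheel '[{"offset":[-16.8,-41,0],"spin":0,"fingers":85},{"offset":[-16.8,-41,0],"spin":0,"fingers":85},{"offset":[-16.8,-41,0],"spin":0,"fingers":85},{"offset":[-16.8,-41,0],"spin":0,"fingers":85},{"offset":[-16.8,-41,0],"spin":0,"fingers":85},{"offset":[-16.8,-41,0],"spin":0,"fingers":85},{"offset":[-16.8,-41,0],"spin":0,"fingers":85},{"offset":[-16.8,-41,0],"spin":0,"fingers":85},{"offset":[-16.8,-41,0],"spin":0,"fingers":85},{"offset":[0,0,0],"spin":8.59,"fingers":85},{"offset":[0,0,0],"spin":8.59,"fingers":85}]' && python3 -m handwheel '[{"offset":[0,0,0],"spin":8.59,"fingers":85},{"offset":[0,0,0],"spin":8.59,"fingers":85},{"offset":[0,0,0],"spin":8.59,"fingers":85},{"offset":[0,0,0],"spin":8.59,"fingers":85},{"offset":[0,0,0],"spin":8.59,"fingers":85},{"offset":[0,0,0],"spin":8.59,"fingers":85},{"offset":[0,0,0],"spin":8.59,"fingers":85},{"offset":[0,0,0],"spin":8.59,"fingers":85},{"offset":[0,0,0],"spin":8.59,"fingers":85},{"offset":[0,0,0],"spin":8.59,"fingers":85},{"offset":[0,0,0],"spin":8.59,"fingers":85},{"offset":[0,0,0],"spin":8.59,"fingers":85}]' && python3 -m handwheel '[{"offset":[0,0,0],"spin":8.59,"fingers":85},{"offset":[0,0,0],"spin":3.5,"fingers":85},{"offset":[0,0,0],"spin":0,"fingers":85}]'
python3 - <<'E'
from h import *
d=cam('wrist','w1.png');p,T,o=tool();print(p,np.degrees(np.arctan2(T[1,1],T[0,1])),o['joint_pos'])
P=cloud(d);Z=P[...,2];m=((Z>70)&(Z<95)).astype(np.uint8)
for c in cv2.findContours(m,0,1)[0]:
    if cv2.contourArea(c)>600: print(cv2.boundingRect(c),cv2.minAreaRect(plane(d,c.reshape(-1,2),81)[:,:2].astype(np.float32)))
E
```

```text
time_s: 2.2
tool_pos: [484.0, -195.5, 230.6]
eef_rot: [-0.001, 0.277, 0.961, 0.0]
force: [0.3, 0.8, 0.9]
width: 84.9
time_s: 3.4
tool_pos: [483.8, -193.5, 230.8]
eef_rot: [-0.0, 0.924, 0.382, -0.0]
force: [-0.8, 0.5, -0.2]
width: 84.8
time_s: 3.7
tool_pos: [483.9, -193.6, 230.9]
eef_rot: [-0.0, 0.958, 0.286, -0.0]
force: [-0.1, -0.7, -0.0]
width: 85.1
[ 483.94129395 -193.59335559  230.93504126] -56.69166267447119 [-4.61598147e-01  2.32707734e-01  1.61555677e+00  1.49180453e-05
  1.29421615e+00  5.27853777e-01]
(263, 156, 47, 73) ((483.537109375, -200.10191345214844), (71.47273254394531, 43.91563415527344), 32.393760681152344)
(108, 15, 115, 123) ((511.19580078125, -54.786827087402344), (99.33488464355469, 99.6198959350586), 41.121307373046875)
```

View pics/w1.png

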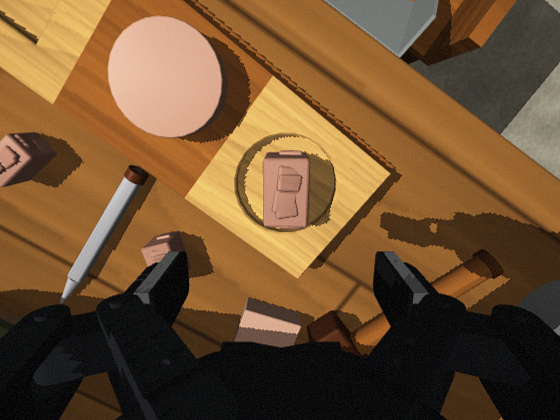

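Wrist view: the offcut is at (286,190) with its flat sides square to the jaws and its centre near (484,-198). Descending to grip.

```bash
python3 -m handwheel '[{"offset":[-2.5,3.8,0],"spin":0,"fingers":85},{"offset":[0,0,40],"spin":0,"fingers":85},{"offset":[0,0,45],"spin":0,"fingers":85},{"offset":[0,0,40],"spin":0,"fingers":85},{"offset":[0,0,30],"spin":0,"fingers":85},{"offset":[0,0,20],"spin":0,"fingers":85},{"offset":[0,0,11],"spin":0,"fingers":85},{"offset":[0,0,0],"spin":0,"fingers":85}]' 60 && python3 -m handwheel '[{"offset":[0,0,0],"spin":0,"fingers":30},{"offset":[0,0,0],"spin":0,"fingers":30},{"offset":[0,0,0],"spin":0,"fingers":30},{"offset":[0,0,0],"spin":0,"fingers":30},{"offset":[0,0,0],"spin":0,"fingers":30},{"offset":[0,0,0],"spin":0,"fingers":30},{"offset":[0,0,0],"spin":0,"fingers":30},{"offset":[0,0,0],"spin":0,"fingers":30}]' 60
```

```text
time_s: 4.55
tool_pos: [483.3, -198.1, 44.0]
eef_rot: [-0.001, 0.958, 0.286, -0.001]
force: [-0.1, -0.4, 0.2]
width: 85.4
time_s: 5.35
tool_pos: [485.2, -198.7, 46.8]
eef_rot: [0.001, 0.958, 0.286, 0.001]
force: [-0.5, 0.8, 6.4]
width: 44.3
```

```bash
python3 -m handwheel '[{"offset":[0,0,-15],"spin":0,"fingers":30},{"offset":[0,0,-30],"spin":0,"fingers":30},{"offset":[0,0,-35],"spin":0,"fingers":30},{"offset":[0,0,-20],"spin":0,"fingers":30},{"offset":[20,2,0],"spin":0,"fingers":30},{"offset":[40,4.3,0],"spin":0,"fingers":30},{"offset":[40,4.3,0],"spin":0,"fingers":30},{"offset":[40,4.3,0],"spin":0,"fingers":30},{"offset":[40,4.3,0],"spin":0,"fingers":30},{"offset":[40,4.3,0],"spin":0,"fingers":30},{"offset":[30,3.2,0],"spin":0,"fingers":30},{"offset":[13.7,1.4,0],"spin":0,"fingers":30}]' 60 && python3 -m handwheel '[{"offset":[0,0,0],"spin":8.3,"fingers":30},{"offset":[0,0,0],"spin":8.3,"fingers":30},{"offset":[0,0,0],"spin":8.3,"fingers":30},{"offset":[0,0,0],"spin":8.3,"fingers":30},{"offset":[0,0,0],"spin":0,"fingers":30}]'
python3 - <<'E'
from h import *
p,T,o=tool();print(p,o['width'],o['force'])
cam('scene','s2.png')
E
```

```text
time_s: 6.55
tool_pos: [722.2, -75.3, 144.2]
eef_rot: [-0.0, 0.958, 0.287, 0.0]
force: [-0.7, -0.5, -3.6]
width: 44.3
time_s: 7.05
tool_pos: [718.7, -77.6, 144.5]
eef_rot: [-0.0, 1.0, -0.0, -0.001]
force: [-0.3, -0.1, -4.5]
width: 44.3
[718.74661608 -77.61747392 144.53823943] 44.29442556722361 [-0.33561191 -0.09447697 -4.45108404]
```

View pics/s2.png

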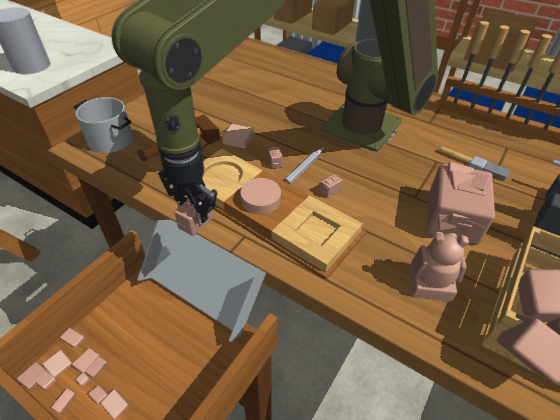

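The offcut is held in the fingers at (190,218), over the chute. Lowering and releasing it.

```bash
python3 -m handwheel '[{"offset":[0,0,20],"spin":0,"fingers":30},{"offset":[0,0,40],"spin":0,"fingers":30},{"offset":[0,0,35],"spin":0,"fingers":30},{"offset":[0,0,17],"spin":0,"fingers":30},{"offset":[0,0,0],"spin":0,"fingers":30},{"offset":[0,0,0],"spin":0,"fingers":80},{"offset":[0,0,0],"spin":0,"fingers":80},{"offset":[0,0,0],"spin":0,"fingers":80},{"offset":[0,0,0],"spin":0,"fingers":80},{"offset":[0,0,0],"spin":0,"fingers":80}]' && python3 -m handwheel '[{"offset":[0,0,-20],"spin":0,"fingers":80},{"offset":[0,0,-40],"spin":0,"fingers":0},{"offset":[0,0,-45],"spin":0,"fingers":0},{"offset":[0,0,-45],"spin":0,"fingers":0},{"offset":[0,0,-40],"spin":0,"fingers":0},{"offset":[0,0,0],"spin":0,"fingers":0}]'
python3 - <<'E'
from h import *
p,T,o=tool();print(p,o['width'],o['force'])
cam('scene','s3.png')
E
```

```text
time_s: 8.1
tool_pos: [721.0, -77.4, 34.8]
eef_rot: [0.0, 1.0, 0.0, 0.001]
force: [1.0, -0.9, -0.4]
width: 79.9
time_s: 8.7
tool_pos: [724.3, -77.9, 232.3]
eef_rot: [0.001, 1.0, 0.0, 0.007]
force: [0.4, 0.4, 1.0]
width: 7.1
[724.34228116 -77.94007805 232.33662278] 7.136145643085124 [0.38290047 0.39994936 1.02563407]
```

View pics/s3.png

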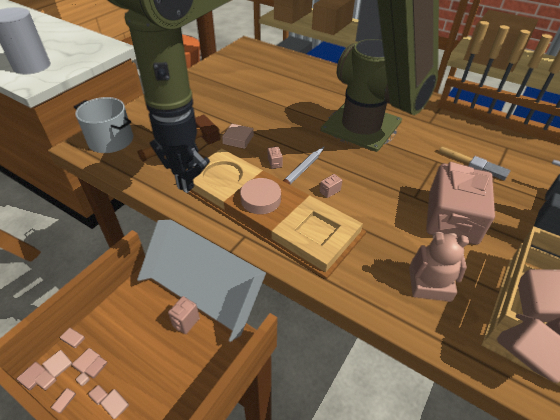

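The offcut slid off the sheet and lies in the bin at (183,315), and the recess is empty. Next I straddle the blank with two fingers opened 60 mm and push along -100°.

```bash
python3 -m handwheel '[{"offset":[-39.8,-20.6,0],"spin":0,"fingers":60},{"offset":[-39.8,-20.6,0],"spin":0,"fingers":60},{"offset":[-39.8,-20.6,0],"spin":0,"fingers":60},{"offset":[-39.8,-20.6,0],"spin":0,"fingers":60},{"offset":[-39.8,-20.6,0],"spin":0,"fingers":60},{"offset":[0,0,0],"spin":-8,"fingers":60},{"offset":[0,0,0],"spin":-8,"fingers":60},{"offset":[0,0,0],"spin":-8,"fingers":60},{"offset":[0,0,0],"spin":-8,"fingers":60}]' && python3 -m handwheel '[{"offset":[0,0,0],"spin":-8,"fingers":60},{"offset":[0,0,0],"spin":-8,"fingers":60},{"offset":[0,0,0],"spin":-8,"fingers":60},{"offset":[0,0,0],"spin":-8,"fingers":60},{"offset":[0,0,0],"spin":-8,"fingers":60},{"offset":[0,0,0],"spin":-8,"fingers":60},{"offset":[0,0,0],"spin":0,"fingers":60}]'
python3 - <<'E'
from h import *
p,T,o=tool();print(p,T[:2,:2],o['width'],o['joint_pos'])
for n in ['wrist','top']:
    d=cam(n,n+'4.png');P=cloud(d);Z=P[...,2]
    hsv=cv2.cvtColor(d['image'],cv2.COLOR_RGB2HSV)
    near=lambda x,y,r:np.hypot(P[...,0]-x,P[...,1]-y)<r
    for nm,m,z,mx in [('blank',near(512,-49,75)&(Z>66)&(Z<80),72,60),('rec',near(485,-199,70)&(Z<34)&(Z>18),26,60)]:
        cs=cv2.findContours(m.astype(np.uint8),0,1)[0]
        if not cs: continue
        c=max(cs,key=cv2.contourArea)
        if len(c)<8: continue
        w=plane(d,c.reshape(-1,2),z)[:,:2].astype(np.float32)
        A=np.c_[2*w,np.ones(len(w))];s=np.linalg.lstsq(A,(w**2).sum(1),rcond=None)[0]
        print(n,nm,cv2.contourArea(c),cv2.boundingRect(c),cv2.minEnclosingCircle(w),'ls',s[:2],np.sqrt(s[2]+s[0]**2+s[1]**2))
    b=(P[...,0]>680)&(P[...,0]<1150)&(Z<-80)&(P[...,0]<960)&(abs(P[...,1]+77)<200)
    if n=='top':
        mm=b&(Z>-125)&(hsv[...,0]<14)&(hsv[...,1]<110)&(P[...,0]>760)
        for c in cv2.findContours(mm.astype(np.uint8),0,1)[0]:
            if cv2.contourArea(c)>60: x,y,w,h=cv2.boundingRect(c);print('bin obj',(x,y,w,h),P[y+h//2,x+w//2])
E
```

```text
time_s: 9.65
tool_pos: [519.8, 25.8, 222.0]
eef_rot: [-0.0, 0.96, 0.279, -0.001]
force: [0.3, 0.0, 0.2]
width: 59.6
time_s: 10.35
tool_pos: [520.0, 25.7, 222.0]
eef_rot: [-0.001, 0.766, 0.643, -0.001]
force: [0.1, 0.0, -0.0]
width: 60.3
[520.01636797  25.65994938 221.99041648] [[ 0.17275324  0.98496124]
 [ 0.98496506 -0.17275364]] 60.25292896842725 [-3.18441896e-02  2.40393932e-01  1.62899200e+00  1.02554919e-05
  1.27497922e+00  1.41777603e-01]
wrist blank 7241.5 (234, 213, 101, 93) ((510.2754211425781, -49.661624908447266), 52.25870132446289) ls [510.1779662  -49.71392901] 51.379998232336696
wrist rec 1042.5 (246, 324, 75, 23) ((486.47711181640625, -182.0145721435547), 47.397857666015625) ls [ 486.77802443 -178.53369829] 30.147713462902797
top blank 333.5 (308, 194, 16, 34) ((513.0219116210938, -59.27965545654297), 48.249908447265625) ls [511.87249074 -69.64205209] 34.2835735654361
top rec 949.0 (337, 204, 36, 37) ((485.5557556152344, -199.794677734375), 57.43336868286133) ls [ 485.4645031  -199.21821828] 52.79384706759417
```

View pics/wrist4.png

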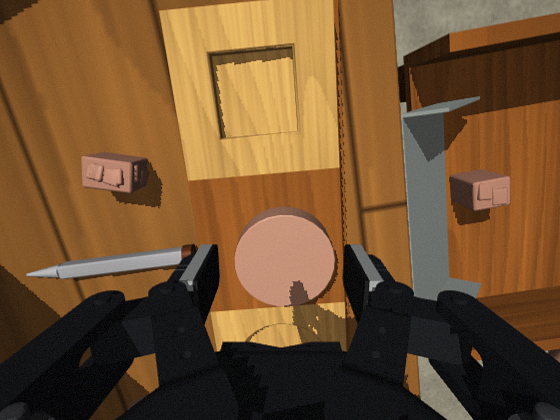

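Wrist view: the blank is at (285,258) between the open fingers, and the offcut is on the bin floor at (480,190). The line is good after a 5 mm shift sideways, so I lower and start pushing.

```bash
python3 -m handwheel '[{"offset":[0,4.9,20],"spin":0,"fingers":60},{"offset":[0,0,45],"spin":0,"fingers":60},{"offset":[0,0,45],"spin":0,"fingers":60},{"offset":[0,0,40],"spin":0,"fingers":60},{"offset":[0,0,20],"spin":0,"fingers":60},{"offset":[0,0,8],"spin":0,"fingers":60},{"offset":[0,0,0],"spin":0,"fingers":60},{"offset":[0,0,0],"spin":0,"fingers":60}]' && python3 -m handwheel '[{"offset":[-6,0,0],"spin":0,"fingers":60},{"offset":[-6,0,0],"spin":0,"fingers":60},{"offset":[-6,0,0],"spin":0,"fingers":60},{"offset":[-6,0,0],"spin":0,"fingers":60},{"offset":[-8,0,0],"spin":0,"fingers":60},{"offset":[-8,0,0],"spin":0,"fingers":60}]'
```

```text
time_s: 11.25
tool_pos: [527.0, 24.7, 46.1]
eef_rot: [0.001, 0.766, 0.643, 0.001]
force: [-0.1, 0.0, 0.6]
width: 59.9
time_s: 11.85
tool_pos: [519.2, -13.9, 45.8]
eef_rot: [-0.001, 0.766, 0.642, 0.001]
force: [-0.1, 5.8, 1.8]
width: 60.0
```

```bash
python3 -m handwheel '[{"offset":[-10,0,0],"spin":0,"fingers":60},{"offset":[-10,0,0],"spin":0,"fingers":60},{"offset":[-10,0,0],"spin":0,"fingers":60},{"offset":[-10,0,0],"spin":0,"fingers":60},{"offset":[-10,0,0],"spin":0,"fingers":60},{"offset":[-10,0,0],"spin":0,"fingers":60},{"offset":[-10,0,0],"spin":0,"fingers":60},{"offset":[-10,0,0],"spin":0,"fingers":60},{"offset":[-10,0,0],"spin":0,"fingers":60},{"offset":[-8,0,0],"spin":0,"fingers":60},{"offset":[0,0,0],"spin":0,"fingers":60}]'
python3 - <<'E'
from h import *
p,T,o=tool();e=p[:2]-[485.4,-199.1];print(p,'s,lat',e@T[:2,0],e@T[:2,1],o['force'])
a=cam('wrist','w5.png');b=cam('top','t5.png')
cv2.imwrite('pics/v5.png',np.hstack([cv2.resize(a['image'],(400,300)),cv2.resize(b['image'][150:270,240:400],(400,300))])[...,::-1])
E
```

```text
time_s: 12.95
tool_pos: [502.0, -111.7, 45.7]
eef_rot: [-0.0, 0.766, 0.642, 0.0]
force: [-0.3, 1.4, 1.8]
width: 60.1
[ 502.02817687 -111.65707971   45.67911457] s,lat 89.00329287811105 1.082120956216416 [-0.29034614  1.35781593  1.81473842]
```

View pics/v5.png

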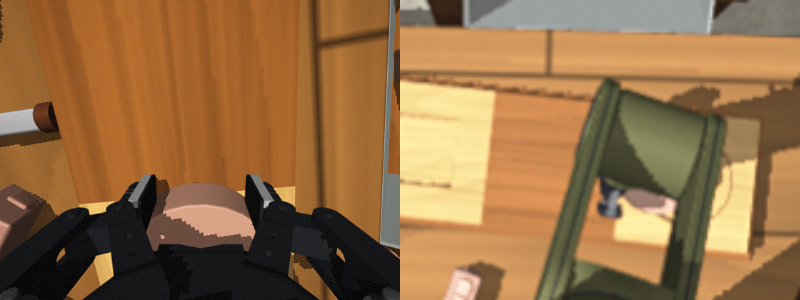

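The blank (205,215 in the wrist half) sits centred between the fingers. I continue in smaller steps.

```bash
python3 -m handwheel '[{"offset":[-6,-0.5,0],"spin":0,"fingers":60},{"offset":[-6,-0.5,0],"spin":0,"fingers":60},{"offset":[-6,0,0],"spin":0,"fingers":60},{"offset":[-6,0,0],"spin":0,"fingers":60},{"offset":[-3,0,0],"spin":0,"fingers":60}]'; python3 -m handwheel '[{"offset":[-3,0,0],"spin":0,"fingers":60},{"offset":[-2,0,0],"spin":0,"fingers":60},{"offset":[0,0,0],"spin":0,"fingers":60}]'
python3 - <<'E'
from h import *
p,T,o=tool();e=p[:2]-[485.4,-199.1];print('s,lat',e@T[:2,0],e@T[:2,1],o['force'])
d=cam('wrist');P=cloud(d)
hsv=cv2.cvtColor(d['image'],cv2.COLOR_RGB2HSV)
m=(P[...,2]>44)&(P[...,2]<80)&(np.hypot(P[...,0]-485,P[...,1]+199)<75)&(hsv[...,1]<130)&(hsv[...,2]>60)&(hsv[...,1]>40)
q=P[m];print(len(q),q.min(0),q.max(0))
c,*_=np.linalg.lstsq(np.c_[q[:,:2]-[485,-199],np.ones(len(q))],q[:,2],rcond=None);print('plane',c)
E
```

```text
time_s: 13.55
tool_pos: [497.0, -136.4, 46.0]
eef_rot: [-0.0, 0.766, 0.643, 0.001]
force: [-0.6, 6.6, 8.3]
width: 60.2
time_s: 13.85
tool_pos: [495.2, -142.2, 45.5]
eef_rot: [-0.0, 0.766, 0.643, -0.0]
force: [0.5, 2.2, 2.5]
width: 59.7
s,lat 57.7033565504755 -0.18262276829620916 [0.45976162 2.17765291 2.45807727]
11191 [ 459.00503097 -180.51018535   44.1134757 ] [ 524.24990448 -140.00054618   77.97867902]
plane [-7.28808812e-02 -5.46011354e-01  9.30684045e+01]
```

```bash
python3 -m handwheel '[{"offset":[-2,0,0],"spin":0,"fingers":60},{"offset":[0,0,0],"spin":0,"fingers":60}]';python3 -m handwheel '[{"offset":[-1.5,0,0],"spin":0,"fingers":60},{"offset":[0,0,0],"spin":0,"fingers":60}]';python3 -m handwheel '[{"offset":[-1.5,0,0],"spin":0,"fingers":60},{"offset":[0,0,0],"spin":0,"fingers":60}]'
python3 - <<'E'
from h import *
p,T,o=tool();e=p[:2]-[485.4,-199.1];print('s,lat',e@T[:2,0],e@T[:2,1],o['force'])
a=cam('wrist','w6.png');b=cam('scene','s6.png')
cv2.imwrite('pics/v6.png',np.hstack([cv2.resize(a['image'],(400,300)),cv2.resize(b['image'][125:245,145:305],(400,300))])[...,::-1])
E
```

```text
time_s: 14.1
tool_pos: [494.6, -144.3, 44.9]
eef_rot: [-0.001, 0.766, 0.643, -0.0]
force: [0.2, 2.6, 0.5]
width: 59.7
time_s: 14.3
tool_pos: [494.4, -146.0, 44.8]
eef_rot: [-0.0, 0.766, 0.643, -0.0]
force: [-0.7, 2.8, -0.8]
width: 60.3
time_s: 14.5
tool_pos: [494.4, -147.6, 45.1]
eef_rot: [-0.0, 0.766, 0.643, -0.0]
force: [0.6, 2.4, -1.7]
width: 60.0
s,lat 52.310371536894834 -0.07757460477819578 [ 0.58504808  2.3769658  -1.74982171]
```

View pics/v6.png

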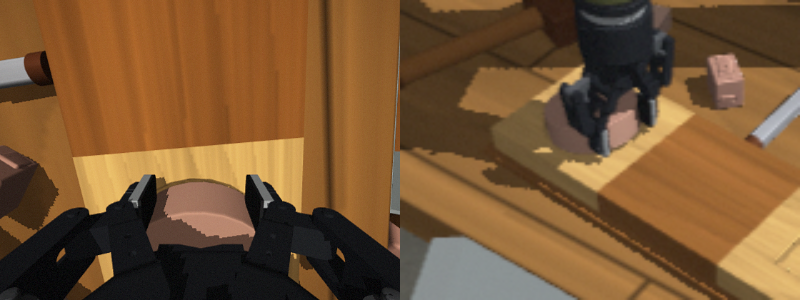

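In both halves the blank's rear rim is still up on the deck, so I push a little further.

```bash
for i in 1; do python3 -m handwheel '[{"offset":[-1.5,0,0],"spin":0,"fingers":60},{"offset":[0,0,0],"spin":0,"fingers":60}]';python3 -m handwheel '[{"offset":[-1.5,0,0],"spin":0,"fingers":60},{"offset":[0,0,0],"spin":0,"fingers":60}]';python3 -m handwheel '[{"offset":[-1.5,0,0],"spin":0,"fingers":60},{"offset":[0,0,0],"spin":0,"fingers":60}]'; done | grep -E "tool_pos|force"
cat > tilt.py <<'E'
from h import *
p,T,o=tool();e=p[:2]-[485.4,-199.1];print('s,lat',e@T[:2,0],e@T[:2,1],o['force'])
for n in ['wrist','scene']:
    d=cam(n);P=cloud(d);hsv=cv2.cvtColor(d['image'],cv2.COLOR_RGB2HSV)
    m=(P[...,2]>46)&(P[...,2]<80)&(np.hypot(P[...,0]-485,P[...,1]+199)<62)&(hsv[...,1]<125)&(hsv[...,1]>35)&(hsv[...,2]>60)
    q=P[m];
    if len(q)<100: print(n,len(q));continue
    c=np.array([0,0,np.percentile(q[:,2],80)])
    w=q
    for k in range(12):
        r=abs(q[:,2]-np.c_[q[:,:2]-[485,-199],np.ones(len(q))]@c); w=q[r<max(3,12-k)]
        c=np.linalg.lstsq(np.c_[w[:,:2]-[485,-199],np.ones(len(w))],w[:,2],rcond=None)[0]
    print(n,len(q),len(w),'plane',c.round(3),'y range',w[:,1].min(),w[:,1].max(),'zmax',q[:,2].max())
E
python3 tilt.py
```

```text
tool_pos: [494.6, -149.2, 45.3]
force: [-1.1, 2.4, 0.0]
tool_pos: [494.4, -150.4, 45.4]
force: [-0.4, 3.4, -0.3]
tool_pos: [494.0, -151.6, 45.4]
force: [0.5, 4.2, 0.9]
s,lat 48.22570342176476 0.2532791419339926 [0.48878664 4.2241935  0.93624176]
wrist 10784 9877 plane [-1.0000e-03 -1.0000e-02  5.8147e+01] y range -201.7293970237546 -150.61363790623295 zmax 79.97470292118378
scene 392 305 plane [-3.0000e-03 -2.0000e-03  5.8796e+01] y range -253.92847119316474 -150.2878869620326 zmax 63.779463309534094
```

The top is now flat at z≈58 mm, which is seat 26 + 32. Backing off, rising and checking.

```bash
python3 -m handwheel '[{"offset":[8,0,0],"spin":0,"fingers":60},{"offset":[15,0,0],"spin":0,"fingers":60},{"offset":[10,0,-10],"spin":0,"fingers":60},{"offset":[30,0,-35],"spin":0,"fingers":60},{"offset":[30,0,-40],"spin":0,"fingers":60},{"offset":[30,0,-40],"spin":0,"fingers":60},{"offset":[40,0,-20],"spin":0,"fingers":60},{"offset":[40,0,0],"spin":0,"fingers":60},{"offset":[0,0,0],"spin":0,"fingers":60},{"offset":[0,0,0],"spin":0,"fingers":60}]'
python3 tilt.py; python3 - <<'E'
from h import *
a=cam('top','t7.png');b=cam('scene','s7.png')
cv2.imwrite('pics/v7.png',np.hstack([cv2.resize(a['image'][0:300,100:500],(400,300)),cv2.resize(b['image'][90:390,0:400],(400,300))])[...,::-1])
E
```

```text
time_s: 16.3
tool_pos: [528.9, 49.3, 191.0]
eef_rot: [0.001, 0.765, 0.644, 0.0]
force: [-0.3, 0.3, -0.3]
width: 59.6
s,lat 252.1938506557869 0.6535719328011993 [-0.32090137  0.27412498 -0.30327046]
wrist 0
scene 848 721 plane [2.0000e-03 4.0000e-03 5.8711e+01] y range -254.3278204090587 -147.93442678934804 zmax 63.07066990294186
```

View pics/v7.png

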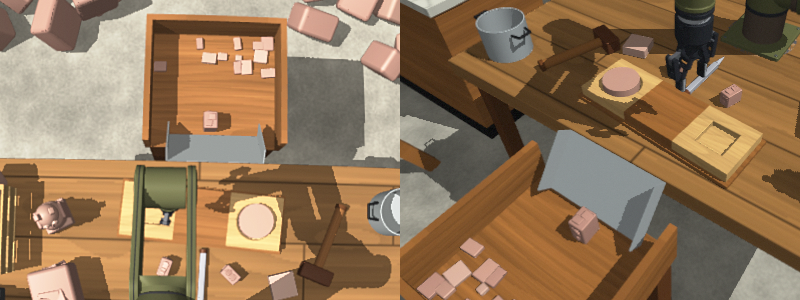

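The blank sits flat in the round recess, at (257,220) in the left half. The offcut is in the bin at (210,120), and the owl and hammer have not moved.

```bash
python3 -c "
from rig import env
print(env.hand_in())"
```

```text
the job is handed in; nothing more can be done
None
```

The job is done and handed in at about 16.5 s on the robot's clock, well under the 51 s limit.

- **Offcut:** I gripped it by its flat sides, lifted it out of the round recess and let it go over the chute. The last pictures show it in the bin, just past the bottom of the sheet.
- **Blank:** I slid it along the deck with two fingers set 60 mm apart, without lifting it, and it dropped into the round recess. After I backed the arm off, the scene camera's depth put its top level (slope under 0.5 %) at z ≈ 58.7 mm. Before I backed off, the wrist camera gave 58.1 mm. The expected height is 58 mm.
- **Owl and hammer:** Both look unmoved in the last pictures. I judged this by eye and did not measure it.
- **Forces:** The readings I took after each move never passed about 11 N. The arm was touching nothing at hand-in.

**Checks that disagreed:** The wrist and top cameras differed by about 4 mm on where the offcut lay, so I aimed in between. I expected the blank to drop with the tool about 53 mm short of the recess centre, but it only seated by 48 mm. An automatic search for the offcut in the bin returned nothing, so its place there is confirmed only by eye.

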